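Reopen the steriliser's feed-water valve

ROBOT

A 6-joint arm with a two-finger parallel gripper is mounted at the origin on the work surface. World frame = base frame: x ahead of the robot, y to its left, z up, the work surface at z = 0. Lengths are in m, angles in rad, forces in N, time in s.
With the tool pointing down it reaches from about 0.35 to 0.975 m from the base axis. Payload 4.9 kg.
Tool frame: the origin (TCP) lies midway between the tips of the shut fingers; the grasp point (between the pads) lies 19 mm behind it (manip.pinch_z is the x of the grasp point in the tool frame, in m); x points along the fingers, y is the direction in which the jaws open and shut, and the axes are right-handed (so a half turn about x gives the same grasp; the last joint's range is limited). The gripper opens to 85 mm and grips with 20 to 120 N. Pads are 22 mm wide; open, the fingers measure 114 mm over their backs; the gripper's body (76 mm by 85 mm) begins 54 mm behind the grasp point. The pads swing forward as they close: fully open they stand 13 mm farther back than shut.
Start: joints at [-1.303, 0.053, 1.613, -0, 1.476, -0.119], TCP at [0.236, -0.579, 0.231] pointing down, gripper open.
Joint ranges: [-3.01, 3.01], [-1.01, 2.22], [0.06, 2.58], [-1.02, 4.17], [0.09, 2.62], [-3.14, 3.14]. Speed limits (rad/s): [2.57, 2.57, 3.14, 3.14, 3.14, 3.14].

INTERFACE

Orientations are given as a unit quaternion [w, x, y, z].
In Python, from plant import sensors, cams, workorder, manip gives the robot as it stands.
- The arm moves only by the tool drive_tool, never from a script. Its argument "series" is a list of rows, each an object of numbers: "x", "y", "z": the shift along the tool's x, y, z in units of 25 mm (1.0 is 25 mm); "ax", "ay", "az": the turn, a rotation vector about the tool's x, y, z in units of 5 degrees (1.0 is 5 degrees). A call has 1 to 5 rows; each row is the pose to reach, as a shift and turn from the pose commanded when the call began, along the tool's axes at that moment; what a row does not reach only later rows make up. A row lasts 1/12 s, in which the tool goes at most 41.7 mm and 7.16 degrees, less where a joint would pass 70% of its speed; a pose out of reach is approached as far as the arm can. A call with a gripper value outside its range is refused whole. "hand" is the opening, from 0 (shut) to 1 (fully open), set as the call begins (left out, the last holds). The fingers move at their own pace and stop on an object; the grip force is fixed at half the most. Time passes only in rows, so rows that repeat a pose let the fingers close. It gives the time, the measured TCP pose, the force and the opening at its end, in the units of the state.
- sensors.state(): the state, without advancing time (a new reading comes with each control period).
- cams.grab_frame(name): name is "scene" or "top" or "wrist"; returns a dict with "img" (400x640x3 uint8, blue, green, red), "camera_matrix" (3x3 intrinsics, pixels), "cam_to_world" (4x4, takes a point from camera to world coordinates). Camera axes: x right, y down, z forward; pixel columns grow to the right and rows downward; lengths in m; the calibration is good to about 2 mm. A picture is of the moment at which its call begins. There is no depth.
- workorder.job_done(): hands the job in, once; it reports no verdict.
The state is a dict: "time": time; "joint_pos": joint angles; "joint_vel": joint speeds; "joint_efforts": joint torques, N m; "tool_pos": TCP position; "tool_rot": TCP orientation; "contact_force": force on the tool from outside, world axes, zero at the start; "ft_torque": the same for the moment, N m; "gripper_width": opening from 0.0 (shut) to 1.0 (fully open).
Only numpy, scipy, OpenCV 4.12 (cv2) and the standard library are available. Lean on these libraries where they do the work, as an engineer would, in place of code of your own. Each camera call takes 0.05 s, during which the arm holds its last target.

TASK

The strainer in the steriliser's water pipe has been cleaned, so open the big gate valve again: turn its handwheel anticlockwise (seen from above) until you feel it come up against its stop, then back it off a quarter turn clockwise so that it cannot seize open, and take your hand away. Leave the small drain valve shut and do not disturb the things standing around the pipe.

Things in the scene. Friction and masses are not known exactly. Their poses are not given: they have to be found in the camera images.
- wheel_hub (a point): Centre of the big gate valve's handwheel, on its vertical axis at mid-height of the rim, 250 mm above the bench. The dark cast wheel lies level on top of the valve, 140 mm in outer diameter; hub 28 mm in diameter, its nut reaching 17 mm above this point. The point turns with the wheel: x points along one of three spokes 120 degrees apart, z is up.
- wheel_rim (a point): Point in the middle of that wheel's rim where a spoke meets it, 63 mm from the axis; turns with the wheel. The rim is round, 14 mm thick, clear inside radius 56 mm. The flat spokes are 13 mm wide and 9 mm high, at mid-rim height.
- wheel_opening (a point): Middle of the wheel's opening that follows that spoke anticlockwise, 36 mm from the axis, at mid-rim height; turns with the wheel. Below the three openings there is room for 40 mm down from here, outside 14 mm from the axis.
- handwheel (a joint): Angle of that wheel, rad: 0 fully shut, growing anticlockwise from above. Four to six turns in all; where the opening stop lies is not given here and must be felt. Starts with 1 to 2.5 turns left to it. Turning takes about 0.3 N m either way; the wheel stays where it is left. The stop is hard: the wheel does not give any further there.
- feed_line: Fixed stainless pipe set. Origin on the bench under the wheel's axis, z up; the pipe runs along its y, centre line 85 mm up. Valve flanges 115 mm in diameter at y = +/-80 mm. +y side: dial gauge at y = 170 mm, top 205 mm above the bench; elbow down at 255 mm. -y side: Y-strainer, drain tee at -330 mm, elbow down at -425 mm.
- drain_hub (a point): Centre of the small drain valve's handwheel (outer diameter 60 mm, three spokes, 146 mm above the bench), on a short branch towards the -x side of the pipe set. To be left alone.
- drain_wheel (a joint): Angle of the small drain wheel in rad, 0 shut, growing anticlockwise. Starts shut at 0 and is to stay shut.
- lotion_bottle: White bottle with black cap, 54 mm in diameter, 150 mm high, loose on the bench on the +x side of the pipe. Origin at the centre of its underside.
- amber_jar: Amber jar with white lid, 68 mm in diameter, 85 mm high, loose on the bench on the +x side of the pipe. Origin at the centre of its underside.
- carton: Small carton 90 x 150 x 65 mm (x, y, z), loose on the bench on the -x side of the pipe. Origin at the centre of its underside.
- spanner: Flat steel double-ended spanner, about 230 mm long along its x axis, 8 mm thick, loose on the bench on the -x side of the pipe. Origin at the centre of its underside.

How it is judged:
On the way:
1. the big handwheel has been turned anticlockwise right up to its opening stop (value of joint handwheel above 30.95 rad), for 0.1 s.
At the end, for the whole second after the job is handed in: The big handwheel rests a quarter turn (90 degrees, give or take 20) clockwise of its opening stop, after having been at the stop; the drain wheel is still shut (within 0.3 rad) and the bottle, jar, carton and spanner are within 30 mm of where they stood (value of joint handwheel between 29.08 and 29.78 rad and not (velocity of joint handwheel above 0.05 rad/s) and velocity of joint handwheel above -0.05 rad/s and value of joint drain_wheel below 0.3 rad and distance of each of lotion_bottle, amber_jar, carton, spanner from where it was at the start of the episode below 0.03 m); the robot touches nothing.
It fails at once if the drain valve is opened (value of joint drain_wheel above 0.3 rad).
It fails at once if a bystander is tipped over or pushed away (distance of any of lotion_bottle, amber_jar, carton, spanner from where it was at the start of the episode above 0.03 m).
It also fails if it takes over 67 s, if anything falls off the work surface, if the arm or the gripper's body presses on something with over 40 N, if the wrist force passes 120 N, or if a joint passes its speed limit or range.

## Working session

There is one attempt and no reset: what is moved stays moved. The work goes in short steps, Python scripts to look and compute and a tool call to move; the robot and the scene stay as the last step left them, time stands still between calls to the robot, and variables do not carry over. Pictures are saved under pics/ and viewed, and the job is handed in when it is done.

Besides the shell and the picture viewer there is one more tool, called after "Request:" as name(argument=value, ...), one argument or row to a line, values as JSON. drive_tool: Moves the arm, as the interface text tells. Its arguments: {"type":"object","properties":{"series":{"type":"array","items":{"type":"object","properties":{"x":{"type":"number"},"y":{"type":"number"},"z":{"type":"number"},"ax":{"type":"number"},"ay":{"type":"number"},"az":{"type":"number"}}}},"hand":{"type":"number"}},"required":["series"]}

```bash
mkdir -p pics; ls; python3 - <<'E'
from plant import sensors,cams,manip
import cv2,numpy as np
print(sensors.state()); print([a for a in dir(manip) if a[0]!='_'])
for n in ("scene","top"):
    f=cams.grab_frame(n); cv2.imwrite(f"pics/{n}0.png",f["img"]); print(n,f["camera_matrix"].round(1).tolist(),f["cam_to_world"].round(3).tolist())
E
```

```text
pics
{'time': 0.0, 'joint_pos': array([-1.30301957e+00,  5.33429177e-02,  1.61434692e+00, -8.31666149e-06,
        1.47598160e+00, -1.19033357e-01]), 'joint_vel': array([-0.00174851,  0.00134105,  0.00021272,  0.0010893 , -0.00029272,
        0.00094086]), 'joint_efforts': array([-1.41855417e-04, -3.93679225e+01, -3.70176709e+01, -2.23039278e-04,
        6.91436377e-03,  4.92748967e-06]), 'tool_pos': array([ 0.23558072, -0.57820932,  0.23004005]), 'tool_rot': array([-0.13517453, -0.69386515, -0.13663995,  0.69398021]), 'contact_force': array([-0.52336995,  0.09790318,  0.3379548 ]), 'ft_torque': array([0.0018772 , 0.03229992, 0.03623067]), 'gripper_width': 1.0032912778666603}
['IKError', 'pinch_z']
scene [[468.6, 0.0, 314.7], [0.0, 468.6, 193.8], [0.0, 0.0, 1.0]] [[-0.33, 0.748, -0.576, 1.249], [0.944, 0.27, -0.19, 0.23], [0.013, -0.606, -0.795, 1.197], [0.0, 0.0, 0.0, 1.0]]
top [[471.9, 0.0, 322.4], [0.0, 471.9, 198.9], [0.0, 0.0, 1.0]] [[0.007, -0.998, 0.069, 0.439], [-1.0, -0.005, 0.024, -0.046], [-0.023, -0.069, -0.997, 1.4], [0.0, 0.0, 0.0, 1.0]]
```

View pics/scene0.png

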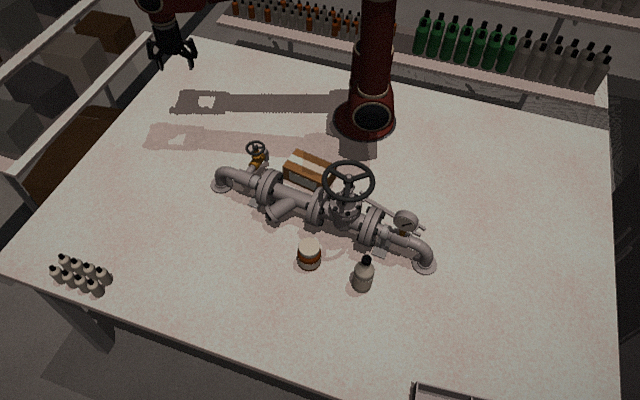

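View pics/top0.png

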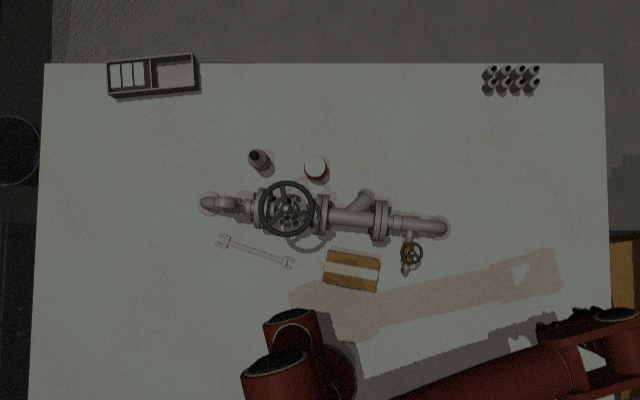

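```bash
cat > h.py <<'E'
import numpy as np,cv2
from plant import cams,sensors
def bp(f,u,v,z):
    K=f["camera_matrix"];T=f["cam_to_world"]
    d=T[:3,:3]@np.linalg.solve(K,[u,v,1.]);o=T[:3,3]
    return o+d*(z-o[2])/d[2]
def pr(f,p):
    K=f["camera_matrix"];T=f["cam_to_world"]
    c=K@(T[:3,:3].T@(np.array(p)-T[:3,3]));return c[:2]/c[2]
E
python3 - <<'E'
from h import *
f=cams.grab_frame("top");g=cams.grab_frame("scene")
# refine: search center maximizing darkness of ring r=63 at z=.25 in both views
ims=[(f,cv2.cvtColor(f["img"],6).astype(np.float32)),(g,cv2.cvtColor(g["img"],6).astype(np.float32))]
th=np.linspace(0,2*np.pi,180,endpoint=False)
def score(c,fi):
    F,im=fi
    def samp(r):
        P=np.array([pr(F,[c[0]+r*np.cos(t),c[1]+r*np.sin(t),.25]) for t in th]).astype(np.float32)
        return cv2.remap(im,P[:,:1].copy(),P[:,1:].copy(),1).mean()
    return samp(.063)-.5*samp(.078)-.5*samp(.048)
for fi,g0 in zip(ims,[(287,208),(348,181)]):
    c0=bp(fi[0],*g0,.25)[:2];print(c0)
    best=min(((score(c0+[dx,dy],fi),c0[0]+dx,c0[1]+dy) for dx in np.arange(-.02,.021,.002) for dy in np.arange(-.02,.021,.002)))
    print(best)
for n,fi,c in(("t",f,(287,208)),("s",g,(348,181))):
    cr=fi["img"][c[1]-60:c[1]+60,c[0]-80:c[0]+80]
    cv2.imwrite(f"pics/{n}1.png",cv2.resize(cr,None,fx=5,fy=5,interpolation=2))
for nm,u,v,z in(("bottle cap",254,154,.15),("jar",316,163,.085),("carton",352,267,.065),("drain",411,254,.146),("gauge",233,203,.1),("elbow+",207,202,.085),("elbow-",440,227,.085)):
    print(nm,bp(f,u,v,z).round(3))
E
```

```text
[0.49516621 0.06764415]
(np.float32(-43.581734), np.float64(0.49116621424503026), np.float64(0.07364414920921947))
[0.49460409 0.07151304]
(np.float32(-76.71579), np.float64(0.49260409158226914), np.float64(0.07551303888645722))
bottle cap [0.645 0.168 0.15 ]
jar [0.63  0.004 0.085]
carton [ 0.34  -0.099  0.065]
drain [ 0.381 -0.25   0.146]
gauge [0.516 0.233 0.1  ]
elbow+ [0.519 0.309 0.085]
elbow- [ 0.453 -0.341  0.085]
```

```bash
ls pics; python3 -c "
import plant,inspect
from plant import manip;print(manip.pinch_z)"
```

```text
s1.png
scene0.png
t1.png
top0.png
-0.0187
```

View pics/t1.png

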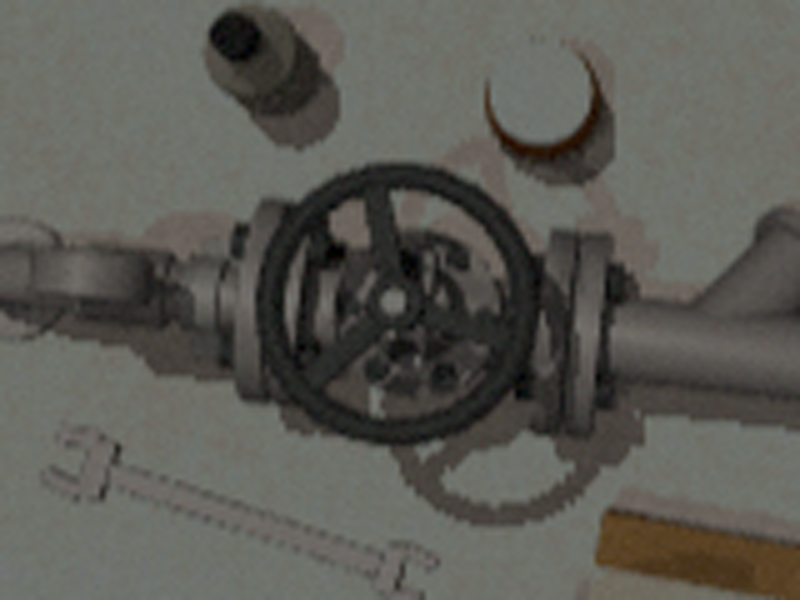

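View pics/s1.png

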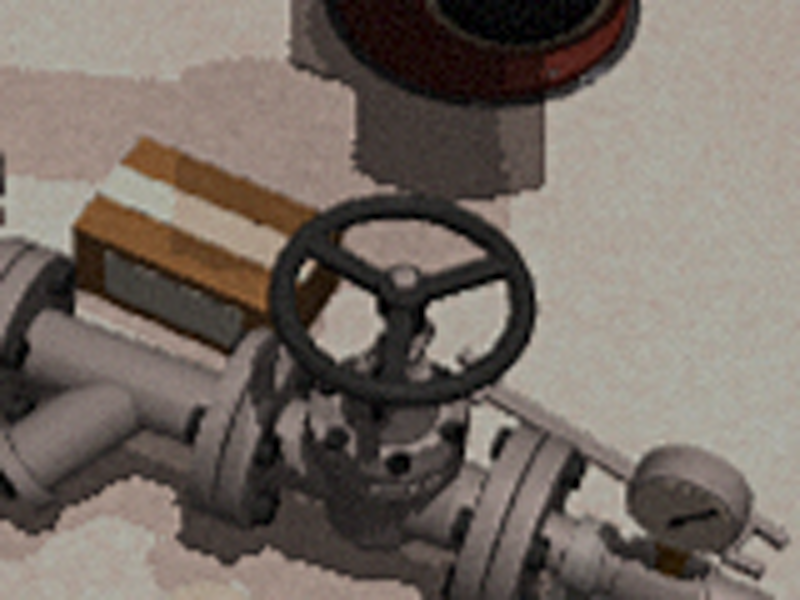

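```bash
cat >> h.py <<'E'
from scipy.spatial.transform import Rotation as R
def st():
    s=sensors.state();q=s["tool_rot"];return s,R.from_quat([q[1],q[2],q[3],q[0]])
def units(target):
    s,r=st();d=np.array(target)-s["tool_pos"];return (r.as_matrix().T@d/.025).round(2)
def rotunits(M):
    s,r=st();return np.degrees((r.inv()*R.from_matrix(M)).as_rotvec())/5
E
python3 - <<'E'
from h import *
s,r=st();print(r.as_matrix().round(3))
print(units([.3,-.4,.40]),units([.494,.07,.40]))
# target: x down, y along world +-x or y
for a in (0,90,180,270):
    y=np.array([np.cos(np.radians(a)),np.sin(np.radians(a)),0]);x=np.array([0,0,-1.]);print(a,rotunits(np.c_[x,y,np.cross(x,y)]).round(2))
E
```

```text
[[-0.     0.377 -0.926]
 [ 0.001 -0.926 -0.377]
 [-1.    -0.001 -0.   ]]
[-6.77 -5.65 -5.08] [ -6.75 -20.13 -19.36]
0 [-1.357e+01 -1.000e-02  1.000e-02]
90 [-3.157e+01 -2.000e-02  0.000e+00]
180 [2.243e+01 1.000e-02 1.000e-02]
270 [4.43 0.   0.01]
```

Request:
drive_tool(
  series=[
    {"x":-1.6},
    {"x":-3.2,"ax":1},
    {"x":-4.8,"ax":2.2},
    {"x":-6.4,"ax":3.3},
    {"x":-6.76,"ax":4.43},
  ],
  hand=0,
)

```text
schema error: expected keys x, y, z, ax, ay, az
```

```bash
python3 - <<'E'
from h import *
s,r=st();print(s["tool_pos"],r.as_matrix().round(3),units([.494,.07,.40]))
E
```

```text
[ 0.23565368 -0.57845118  0.23052886] [[-0.     0.377 -0.926]
 [ 0.001 -0.926 -0.377]
 [-1.    -0.001 -0.   ]] [ -6.75 -20.13 -19.36]
```

Request:
drive_tool(
  series=[
    {"x":-1.6,"y":0,"z":0,"ax":0,"ay":0,"az":0},
    {"x":-3.2,"y":0,"z":0,"ax":1,"ay":0,"az":0},
    {"x":-4.8,"y":0,"z":0,"ax":2.2,"ay":0,"az":0},
    {"x":-6.4,"y":0,"z":0,"ax":3.3,"ay":0,"az":0},
    {"x":-6.76,"y":0,"z":0,"ax":4.43,"ay":0,"az":0},
  ],
  hand=0,
)

```text
time: 0.62
tool_pos: [0.2362, -0.5802, 0.4096]
tool_rot: [0.003, 0.708, -0.006, -0.706]
contact_force: [0.5, 0.5, 2.1]
gripper_width: 0.3
```

```bash
python3 - <<'E'
from h import *
s,r=st();print(s["tool_pos"],r.as_matrix().round(3),units([.494,.07,.40]))
E
```

```text
[ 0.23617648 -0.58021901  0.40961013] [[ 0.003 -0.005 -1.   ]
 [-0.012 -1.     0.005]
 [-1.     0.012 -0.003]] [  0.11 -26.06 -10.19]
```

Request:
drive_tool(
  series=[
    {"x":0,"y":-26,"z":-10.2,"ax":0,"ay":0,"az":0},
    {"x":0,"y":-26,"z":-10.2,"ax":0,"ay":0,"az":0},
    {"x":0,"y":-26,"z":-10.2,"ax":0,"ay":0,"az":0},
    {"x":0,"y":-26,"z":-10.2,"ax":0,"ay":0,"az":0},
    {"x":0,"y":-26,"z":-10.2,"ax":0,"ay":0,"az":0},
  ],
)

```text
time: 1.03
tool_pos: [0.312, -0.383, 0.4]
tool_rot: [-0.0, 0.707, -0.0, -0.707]
contact_force: [0.4, 0.3, 1.6]
gripper_width: 0.001
```

```bash
python3 - <<'E'
from h import *
s,r=st();print(s["tool_pos"],r.as_matrix().round(3),units([.494,.07,.40]),s["joint_pos"])
E
```

```text
[ 0.31201767 -0.38302956  0.39997889] [[ 0. -0. -1.]
 [ 0. -1.  0.]
 [-1. -0. -0.]] [ 1.000e-02 -1.812e+01 -7.270e+00] [-1.03809469e+00 -3.04629189e-01  1.66352916e+00  2.10741327e-04
  1.78295536e+00  5.33244595e-01]
```

Request:
drive_tool(
  series=[
    {"x":0,"y":-18,"z":-7.2,"ax":0,"ay":0,"az":0},
    {"x":0,"y":-18,"z":-7.2,"ax":0,"ay":0,"az":0},
    {"x":0,"y":-18,"z":-7.2,"ax":0,"ay":0,"az":0},
    {"x":0,"y":-18,"z":-7.2,"ax":0,"ay":0,"az":0},
    {"x":0,"y":-18,"z":-7.2,"ax":0,"ay":0,"az":0},
  ],
)

```text
time: 1.45
tool_pos: [0.3892, -0.1894, 0.4003]
tool_rot: [-0.0, 0.707, -0.0, -0.707]
contact_force: [1.6, -0.9, 0.2]
gripper_width: -0.004
```

Request:
drive_tool(
  series=[
    {"x":0,"y":-9,"z":-3.6,"ax":0,"ay":0,"az":0},
    {"x":0,"y":-9,"z":-3.6,"ax":0,"ay":0,"az":0},
    {"x":0,"y":-9,"z":-3.6,"ax":0,"ay":0,"az":0},
    {"x":0,"y":-9,"z":-3.6,"ax":0,"ay":0,"az":0},
    {"x":0,"y":-9,"z":-3.6,"ax":0,"ay":0,"az":0},
  ],
)

```text
time: 1.87
tool_pos: [0.4666, 0.0043, 0.4004]
tool_rot: [0.0, 0.707, 0.0, -0.707]
contact_force: [1.1, -1.1, -0.1]
gripper_width: 0.004
```

```bash
python3 - <<'E'
from h import *
s,r=st();print(s["tool_pos"],r.as_matrix().round(3),units([.494,.07,.40]),s["joint_pos"])
f=cams.grab_frame("wrist");cv2.imwrite("pics/w1.png",f["img"]);print(f["camera_matrix"],f["cam_to_world"].round(4))
print(pr(f,[.494,.07,.25]))
np.savez("w1.npz",**f)
E
```

```text
[0.46661012 0.00425909 0.40036912] [[ 0.001  0.    -1.   ]
 [-0.    -1.    -0.   ]
 [-1.     0.    -0.001]] [ 0.01 -2.63 -1.1 ] [-1.50505894e-01 -3.72630037e-01  1.71526500e+00 -9.66406998e-05
  1.79826134e+00  1.41981667e+00]
[[323.19786945   0.         316.64041144]
 [  0.         323.19786945 199.38104446]
 [  0.           0.           1.        ]] [[-7.000e-04 -9.561e-01 -2.929e-01  5.413e-01]
 [-1.000e+00  5.000e-04  8.000e-04  3.500e-03]
 [-6.000e-04  2.929e-01 -9.561e-01  5.438e-01]
 [ 0.000e+00  0.000e+00  0.000e+00  1.000e+00]]
[243.96701574 154.68910264]
```

View pics/w1.png

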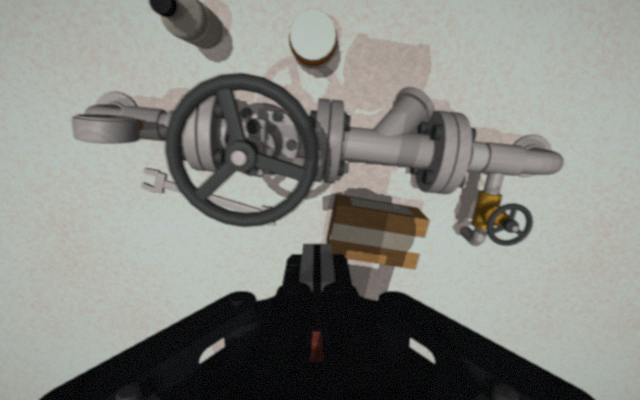

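```bash
cat > fit.py <<'E'
from h import *
from scipy.optimize import least_squares
def fitring(f,c0,zc=.25,verbose=1):
    im=cv2.GaussianBlur(cv2.cvtColor(f["img"],6),(3,3),0).astype(np.float32)
    # for each angle find rim mid: darkest along radial profile smoothed
    c=np.array(c0,float)
    for it in range(4):
        th=np.linspace(0,2*np.pi,120,endpoint=False);rs=np.arange(.048,.079,.0005)
        P=np.array([[pr(f,[c[0]+r*np.cos(t),c[1]+r*np.sin(t),zc]) for r in rs] for t in th]).astype(np.float32)
        S=cv2.remap(im,P[...,0].copy(),P[...,1].copy(),1)
        k=np.ones(28)/28
        M=np.array([np.convolve(s,k,'valid') for s in S])
        off=rs[:M.shape[1]]+.0005*13.5
        r=off[M.argmin(1)];con=S.mean(1)-M.min(1)
        w=con>np.percentile(con,35)
        X=np.c_[np.cos(th),np.sin(th)]
        sol=least_squares(lambda p:X[w]@p-(r[w]-.063),[0,0],loss='soft_l1',f_scale=.0015)
        c=c+sol.x
    if verbose:print("ring",c.round(4),"rms",np.sqrt(np.mean(sol.fun**2)).round(4))
    return c
def spokes(f,c,zc=.25,r0=.022,r1=.05):
    im=cv2.GaussianBlur(cv2.cvtColor(f["img"],6),(3,3),0).astype(np.float32)
    th=np.radians(np.arange(0,120,.5));rs=np.linspace(r0,r1,20)
    tot=np.zeros(len(th))
    for k in range(3):
        P=np.array([[pr(f,[c[0]+r*np.cos(t+k*2.0944),c[1]+r*np.sin(t+k*2.0944),zc]) for r in rs] for t in th]).astype(np.float32)
        S=cv2.remap(im,P[...,0].copy(),P[...,1].copy(),1)
        tot+=S.mean(1)
    t3=np.r_[tot,tot,tot];kk=np.hanning(31);m=np.convolve(t3,kk/kk.sum(),'same')[240:480]
    return np.arange(0,120,.5)[m.argmin()],(m.min()-m.mean()).round(1)
E
python3 - <<'E'
from fit import *
w=dict(np.load("w1.npz"))
for n,f in(("w",w),("t",cams.grab_frame("top")),("s",cams.grab_frame("scene"))):
    print(n);c=fitring(f,[.496,.07]);print(spokes(f,c))
E
```

```text
w
ring [0.494 0.071] rms 0.0012
(np.float64(14.0), np.float64(-129.4))
t
ring [0.489  0.0559] rms 0.0064
(np.float64(114.0), np.float64(-4.0))
s
ring [0.4929 0.0698] rms 0.0022
(np.float64(13.0), np.float64(-233.4))
```

```bash
python3 - <<'E'
from fit import *
w=dict(np.load("w1.npz"));im=w["img"].copy()
for r in(.056,.07):
    for t in np.linspace(0,6.283,200):
        u,v=pr(w,[.494+r*np.cos(t),.071+r*np.sin(t),.25]);im[int(round(v)),int(round(u))]=(0,0,255)
for k in range(3):
    for r in np.linspace(.02,.056,20):
        t=np.radians(14+120*k);u,v=pr(w,[.494+r*np.cos(t),.071+r*np.sin(t),.25]);im[int(round(v)),int(round(u))]=(0,255,0)
cv2.imwrite("pics/w1o.png",cv2.resize(im[50:250,140:340],None,fx=3,fy=3))
E
```

```text
(no output)
```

View pics/w1o.png

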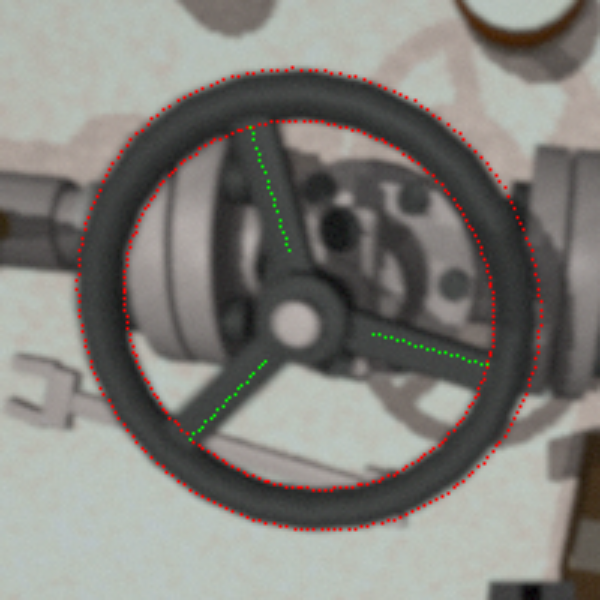

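```bash
python3 - <<'E'
from h import *
s,r=st();print(s["time"],s["tool_pos"],units([.4595,.0655,.30]))
E
```

```text
2.0167 [0.46669324 0.00470625 0.3998245 ] [ 3.99 -2.43  0.27]
```

Request:
drive_tool(
  series=[
    {"x":1,"y":-1.2,"z":0.14,"ax":0,"ay":0,"az":0},
    {"x":2,"y":-2.43,"z":0.28,"ax":0,"ay":0,"az":0},
    {"x":3.2,"y":-2.43,"z":0.28,"ax":0,"ay":0,"az":0},
    {"x":4,"y":-2.43,"z":0.28,"ax":0,"ay":0,"az":0},
    {"x":4,"y":-2.43,"z":0.28,"ax":0,"ay":0,"az":0},
  ],
)

```text
time: 2.43
tool_pos: [0.457, 0.0621, 0.2946]
tool_rot: [0.0, -0.704, 0.0, 0.71]
contact_force: [-0.2, -0.6, -1.0]
gripper_width: 0.002
```

```bash
python3 - <<'E'
from h import *
s,r=st();print(s["time"],s["tool_pos"],units([.4595,.0655,.236]))
f=cams.grab_frame("wrist");cv2.imwrite("pics/w2.png",f["img"])
print(st()[0]["tool_pos"])
E
```

```text
2.4333 [0.4569514  0.06211275 0.29462732] [ 2.34 -0.14 -0.12]
[0.45807301 0.06190768 0.29766281]
```

View pics/w2.png

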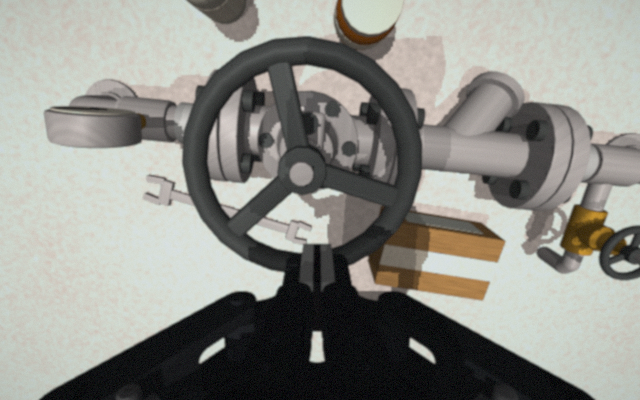

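Request:
drive_tool(
  series=[
    {"x":0,"y":0,"z":0,"ax":0,"ay":0,"az":0},
    {"x":0,"y":0,"z":0,"ax":0,"ay":0,"az":0},
  ],
)

```text
time: 2.65
tool_pos: [0.4604, 0.0619, 0.3027]
tool_rot: [-0.0, 0.708, -0.001, -0.706]
contact_force: [0.1, -0.6, 0.1]
gripper_width: -0.0
```

```bash
python3 - <<'E'
from fit import *
s,r=st();print(s["time"],s["tool_pos"],units([.4595,.0655,.236]))
f=cams.grab_frame("wrist")
c=fitring(f,[.494,.072]);print(spokes(f,c))
im=f["img"].copy()
for r in(.056,.07):
    for t in np.linspace(0,6.283,300):
        u,v=pr(f,[.494+r*np.cos(t),.072+r*np.sin(t),.25]);im[int(round(v)),int(round(u))]=(0,0,255)
# footprint of tip projected along down to z .25 about target
T=np.array([.4595,.0655])
for z,col in((.257,(0,255,255)),):
  for dx in np.linspace(-.011,.011,20):
    for dy in np.linspace(-.0145,.0145,20):
      u,v=pr(f,[T[0]+dx,T[1]+dy,z]); im[int(v),int(u)]=col
cv2.imwrite("pics/w3.png",cv2.resize(im[20:290,150:440],None,fx=2,fy=2))
E
```

```text
2.65 [0.46035086 0.06194696 0.30266648] [ 2.67 -0.14  0.04]
ring [0.4932 0.0698] rms 0.0028
(np.float64(9.0), np.float64(-164.2))
```

View pics/w3.png

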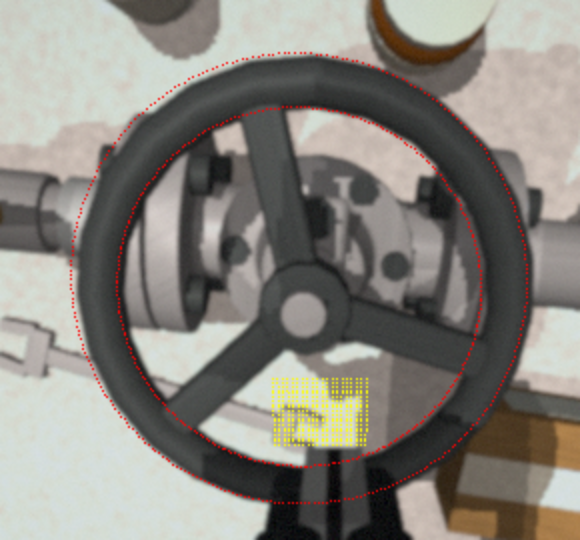

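Request:
drive_tool(
  series=[
    {"x":0.6,"y":-0.1,"z":0.04,"ax":0,"ay":0,"az":0},
    {"x":1.2,"y":-0.1,"z":0.04,"ax":0,"ay":0,"az":0},
    {"x":1.8,"y":-0.1,"z":0.04,"ax":0,"ay":0,"az":0},
    {"x":2.2,"y":-0.1,"z":0.04,"ax":0,"ay":0,"az":0},
    {"x":2.6,"y":-0.1,"z":0.04,"ax":0,"ay":0,"az":0},
  ],
)

```text
time: 3.12
tool_pos: [0.4591, 0.065, 0.2359]
tool_rot: [-0.0, 0.708, -0.0, -0.706]
contact_force: [0.4, -0.2, 0.4]
gripper_width: 0.0
```

Request:
drive_tool(
  series=[
    {"x":0,"y":0,"z":0,"ax":0,"ay":0,"az":0},
    {"x":0,"y":0,"z":0,"ax":0,"ay":0,"az":0},
  ],
)

```text
time: 3.28
tool_pos: [0.4586, 0.0652, 0.2355]
tool_rot: [-0.0, 0.707, -0.0, -0.707]
contact_force: [0.2, -0.2, -0.4]
gripper_width: -0.003
```

```bash
python3 - <<'E'
from fit import *
s,r=st();print(s["time"],s["tool_pos"],s["contact_force"])
f=cams.grab_frame("scene");cv2.imwrite("pics/s4.png",cv2.resize(f["img"][121:241,268:428],None,fx=5,fy=5))
E
```

```text
3.2833 [0.45857253 0.06515265 0.23554085] [ 0.1848228  -0.15254743 -0.42348992]
```

View pics/s4.png

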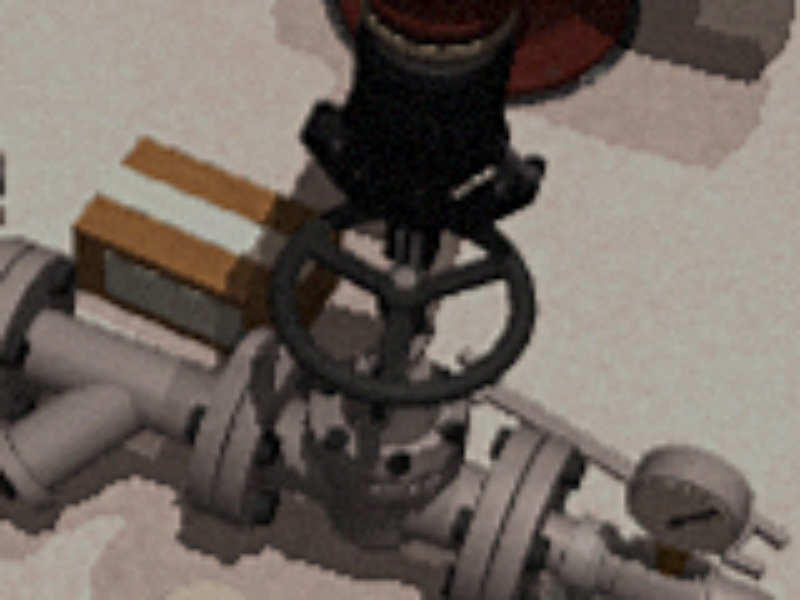

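```bash
cat > circ.py <<'E'
import sys,json,numpy as np
C=np.array([.494,.0708])
def P(t,r=.035): t=np.radians(t);return C+r*np.array([np.cos(t),np.sin(t)])
def rows(a,step,n=5,r=.035,start=None):
    p0=P(a,r) if start is None else np.array(start)
    out=[]
    for i in range(1,n+1):
        d=(P(a+step*i,r)-p0)/.025
        out.append({"y":round(-d[1],2),"z":round(-d[0],2)})
    return out
if __name__=="__main__":
    a,step,N=map(float,sys.argv[1:4])
    for k in range(int(N)):
        print((a+5*step*k)%360,'->',(a+5*step*(k+1))%360,[(o["y"],o["z"]) for o in rows(a+5*step*k,step)])
E
python3 -c "
from circ import *
print(rows(189,8,start=[.4586,.0652]))"
python3 circ.py 229 12 6
```

```text
[{'y': np.float64(0.19), 'z': np.float64(-0.08)}, {'y': np.float64(0.37), 'z': np.float64(-0.15)}, {'y': np.float64(0.54), 'z': np.float64(-0.24)}, {'y': np.float64(0.69), 'z': np.float64(-0.36)}, {'y': np.float64(0.83), 'z': np.float64(-0.5)}]
229.0 -> 289.0 [(np.float64(0.17), np.float64(-0.24)), (np.float64(0.28), np.float64(-0.51)), (np.float64(0.34), np.float64(-0.8)), (np.float64(0.33), np.float64(-1.09)), (np.float64(0.27), np.float64(-1.37))]
289.0 -> 349.0 [(np.float64(-0.12), np.float64(-0.27)), (np.float64(-0.3), np.float64(-0.5)), (np.float64(-0.52), np.float64(-0.69)), (np.float64(-0.78), np.float64(-0.83)), (np.float64(-1.06), np.float64(-0.92))]
349.0 -> 49.0 [(np.float64(-0.29), np.float64(-0.03)), (np.float64(-0.58), np.float64(0.01)), (np.float64(-0.86), np.float64(0.11)), (np.float64(-1.11), np.float64(0.26)), (np.float64(-1.32), np.float64(0.46))]
49.0 -> 109.0 [(np.float64(-0.17), np.float64(0.24)), (np.float64(-0.28), np.float64(0.51)), (np.float64(-0.34), np.float64(0.8)), (np.float64(-0.33), np.float64(1.09)), (np.float64(-0.27), np.float64(1.37))]
109.0 -> 169.0 [(np.float64(0.12), np.float64(0.27)), (np.float64(0.3), np.float64(0.5)), (np.float64(0.52), np.float64(0.69)), (np.float64(0.78), np.float64(0.83)), (np.float64(1.06), np.float64(0.92))]
169.0 -> 229.0 [(np.float64(0.29), np.float64(0.03)), (np.float64(0.58), np.float64(-0.01)), (np.float64(0.86), np.float64(-0.11)), (np.float64(1.11), np.float64(-0.26)), (np.float64(1.32), np.float64(-0.46))]
```

Request:
drive_tool(
  series=[
    {"x":0,"y":0.19,"z":-0.08,"ax":0,"ay":0,"az":0},
    {"x":0,"y":0.37,"z":-0.15,"ax":0,"ay":0,"az":0},
    {"x":0,"y":0.54,"z":-0.24,"ax":0,"ay":0,"az":0},
    {"x":0,"y":0.69,"z":-0.36,"ax":0,"ay":0,"az":0},
    {"x":0,"y":0.83,"z":-0.5,"ax":0,"ay":0,"az":0},
  ],
)

```text
time: 3.75
tool_pos: [0.4697, 0.046, 0.2354]
tool_rot: [0.002, -0.705, -0.002, 0.709]
contact_force: [-7.6, 7.6, 1.1]
gripper_width: -0.001
```

```bash
cat > where.py <<'E'
from h import *
from circ import C
s,r=st();d=s["tool_pos"][:2]-C;t=np.array([-d[1],d[0]])/np.linalg.norm(d)
F=s["contact_force"]
print(s["time"],s["tool_pos"].round(4),"ang",np.degrees(np.arctan2(d[1],d[0])).round(1)%360,"r",np.linalg.norm(d).round(4),"Ft",(F[:2]@t).round(1),"Fr",(F[:2]@d/np.linalg.norm(d)).round(1),F.round(1))
E
python3 where.py
```

```text
3.75 [0.4697 0.046  0.2354] ang 225.6 r 0.0347 Ft -10.7 Fr -0.2 [-7.6  7.6  1.1]
```

Request:
drive_tool(
  series=[
    {"x":0,"y":0.17,"z":-0.24,"ax":0,"ay":0,"az":0},
    {"x":0,"y":0.28,"z":-0.51,"ax":0,"ay":0,"az":0},
    {"x":0,"y":0.34,"z":-0.8,"ax":0,"ay":0,"az":0},
    {"x":0,"y":0.33,"z":-1.09,"ax":0,"ay":0,"az":0},
    {"x":0,"y":0.27,"z":-1.37,"ax":0,"ay":0,"az":0},
  ],
)

```text
time: 4.17
tool_pos: [0.5015, 0.0371, 0.234]
tool_rot: [-0.001, -0.702, 0.0, 0.712]
contact_force: [-13.6, -3.3, 2.9]
gripper_width: 0.001
```

```bash
python3 where.py
```

```text
4.1667 [0.5015 0.0371 0.234 ] ang 282.5 r 0.0345 Ft -14.0 Fr 0.3 [-13.6  -3.3   2.9]
```

Turning well. On with the next three sixths, all within the first turn.

Request:
drive_tool(
  series=[
    {"x":0,"y":-0.12,"z":-0.27,"ax":0,"ay":0,"az":0},
    {"x":0,"y":-0.3,"z":-0.5,"ax":0,"ay":0,"az":0},
    {"x":0,"y":-0.52,"z":-0.69,"ax":0,"ay":0,"az":0},
    {"x":0,"y":-0.78,"z":-0.83,"ax":0,"ay":0,"az":0},
    {"x":0,"y":-1.06,"z":-0.92,"ax":0,"ay":0,"az":0},
  ],
)

```text
time: 4.58
tool_pos: [0.527, 0.0602, 0.234]
tool_rot: [-0.003, -0.705, 0.004, 0.709]
contact_force: [-3.8, -12.9, -1.1]
gripper_width: -0.006
```

```bash
python3 where.py; python3 - <<'E'
from h import *
f=cams.grab_frame("scene");cv2.imwrite("pics/s5.png",cv2.resize(f["img"][121:241,268:428],None,fx=4,fy=4))
E
```

```text
4.5833 [0.527  0.0602 0.234 ] ang 342.2 r 0.0346 Ft -13.4 Fr 0.3 [ -3.8 -12.9  -1.1]
```

View pics/s5.png

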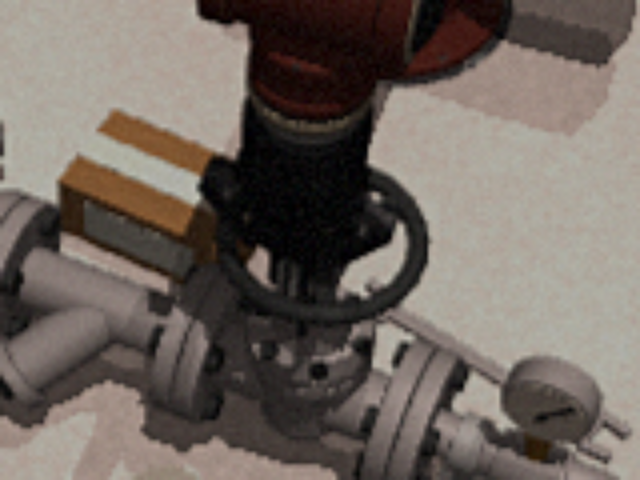

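Request:
drive_tool(
  series=[
    {"x":0,"y":-0.29,"z":-0.03,"ax":0,"ay":0,"az":0},
    {"x":0,"y":-0.58,"z":0.01,"ax":0,"ay":0,"az":0},
    {"x":0,"y":-0.86,"z":0.11,"ax":0,"ay":0,"az":0},
    {"x":0,"y":-1.11,"z":0.26,"ax":0,"ay":0,"az":0},
    {"x":0,"y":-1.32,"z":0.46,"ax":0,"ay":0,"az":0},
  ],
)

```text
time: 5.05
tool_pos: [0.5187, 0.0941, 0.2352]
tool_rot: [0.002, 0.709, -0.003, -0.705]
contact_force: [7.0, -8.7, -3.7]
gripper_width: 0.003
```

Request:
drive_tool(
  series=[
    {"x":0,"y":-0.17,"z":0.24,"ax":0,"ay":0,"az":0},
    {"x":0,"y":-0.28,"z":0.51,"ax":0,"ay":0,"az":0},
    {"x":0,"y":-0.34,"z":0.8,"ax":0,"ay":0,"az":0},
    {"x":0,"y":-0.33,"z":1.09,"ax":0,"ay":0,"az":0},
    {"x":0,"y":-0.27,"z":1.37,"ax":0,"ay":0,"az":0},
  ],
)

```text
time: 5.47
tool_pos: [0.4876, 0.1038, 0.2378]
tool_rot: [-0.0, 0.713, 0.0, -0.702]
contact_force: [15.5, 2.4, 0.5]
gripper_width: -0.001
```

```bash
python3 where.py
```

```text
5.4667 [0.4876 0.1038 0.2378] ang 101.0 r 0.0336 Ft -15.7 Fr -0.6 [15.5  2.4  0.5]
```

Request:
drive_tool(
  series=[
    {"x":0,"y":0.12,"z":0.27,"ax":0,"ay":0,"az":0},
    {"x":0,"y":0.3,"z":0.5,"ax":0,"ay":0,"az":0},
    {"x":0,"y":0.52,"z":0.69,"ax":0,"ay":0,"az":0},
    {"x":0,"y":0.78,"z":0.83,"ax":0,"ay":0,"az":0},
    {"x":0,"y":1.06,"z":0.92,"ax":0,"ay":0,"az":0},
  ],
)

```text
time: 5.88
tool_pos: [0.4619, 0.0807, 0.2375]
tool_rot: [-0.003, 0.71, 0.004, -0.704]
contact_force: [5.6, 13.5, 0.5]
gripper_width: -0.006
```

```bash
python3 where.py; python3 circ.py 169 5 15 | sed 's/np.float64//g'
```

```text
5.8833 [0.4619 0.0807 0.2375] ang 162.8 r 0.0336 Ft -14.6 Fr -1.4 [ 5.6 13.5  0.5]
169.0 -> 194.0 [((0.12), (0.02)), ((0.24), (0.03)), ((0.36), (0.02)), ((0.49), (0.01)), ((0.61), (-0.02))]
194.0 -> 219.0 [((0.12), (-0.03)), ((0.23), (-0.08)), ((0.34), (-0.13)), ((0.44), (-0.2)), ((0.54), (-0.27))]
219.0 -> 244.0 [((0.09), (-0.08)), ((0.18), (-0.17)), ((0.25), (-0.27)), ((0.32), (-0.37)), ((0.38), (-0.47))]
244.0 -> 269.0 [((0.05), (-0.11)), ((0.09), (-0.23)), ((0.12), (-0.35)), ((0.13), (-0.47)), ((0.14), (-0.59))]
269.0 -> 294.0 [((-0.0), (-0.12)), ((-0.02), (-0.24)), ((-0.04), (-0.36)), ((-0.08), (-0.48)), ((-0.12), (-0.59))]
294.0 -> 319.0 [((-0.05), (-0.11)), ((-0.12), (-0.21)), ((-0.19), (-0.31)), ((-0.27), (-0.4)), ((-0.36), (-0.49))]
319.0 -> 344.0 [((-0.1), (-0.08)), ((-0.2), (-0.14)), ((-0.3), (-0.2)), ((-0.42), (-0.25)), ((-0.53), (-0.29))]
344.0 -> 9.0 [((-0.12), (-0.03)), ((-0.24), (-0.05)), ((-0.36), (-0.05)), ((-0.48), (-0.05)), ((-0.6), (-0.04))]
9.0 -> 34.0 [((-0.12), (0.02)), ((-0.24), (0.06)), ((-0.35), (0.1)), ((-0.46), (0.16)), ((-0.56), (0.22))]
34.0 -> 59.0 [((-0.1), (0.07)), ((-0.19), (0.15)), ((-0.27), (0.24)), ((-0.35), (0.34)), ((-0.42), (0.44))]
59.0 -> 84.0 [((-0.06), (0.11)), ((-0.11), (0.22)), ((-0.15), (0.34)), ((-0.17), (0.45)), ((-0.19), (0.57))]
84.0 -> 109.0 [((-0.01), (0.12)), ((-0.0), (0.24)), ((0.01), (0.37)), ((0.03), (0.49)), ((0.07), (0.6))]
109.0 -> 134.0 [((0.04), (0.11)), ((0.1), (0.22)), ((0.16), (0.33)), ((0.24), (0.43)), ((0.32), (0.52))]
134.0 -> 159.0 [((0.09), (0.08)), ((0.18), (0.16)), ((0.29), (0.23)), ((0.39), (0.29)), ((0.51), (0.33))]
159.0 -> 184.0 [((0.12), (0.04)), ((0.23), (0.07)), ((0.36), (0.09)), ((0.48), (0.09)), ((0.6), (0.09))]
```

Request:
drive_tool(
  series=[
    {"x":0,"y":0.12,"z":0.02,"ax":0,"ay":0,"az":0},
    {"x":0,"y":0.24,"z":0.03,"ax":0,"ay":0,"az":0},
    {"x":0,"y":0.36,"z":0.02,"ax":0,"ay":0,"az":0},
    {"x":0,"y":0.49,"z":0.01,"ax":0,"ay":0,"az":0},
    {"x":0,"y":0.61,"z":-0.02,"ax":0,"ay":0,"az":0},
  ],
)

```text
time: 6.3
tool_pos: [0.4601, 0.0648, 0.2359]
tool_rot: [-0.002, 0.707, 0.003, -0.707]
contact_force: [-1.4, 11.4, 1.6]
gripper_width: 0.003
```

```bash
python3 where.py
```

```text
6.3 [0.4601 0.0648 0.2359] ang 190.0 r 0.0344 Ft -11.4 Fr -0.6 [-1.4 11.4  1.6]
```

Request:
drive_tool(
  series=[
    {"x":0,"y":0.12,"z":-0.03,"ax":0,"ay":0,"az":0},
    {"x":0,"y":0.23,"z":-0.08,"ax":0,"ay":0,"az":0},
    {"x":0,"y":0.34,"z":-0.13,"ax":0,"ay":0,"az":0},
    {"x":0,"y":0.44,"z":-0.2,"ax":0,"ay":0,"az":0},
    {"x":0,"y":0.54,"z":-0.27,"ax":0,"ay":0,"az":0},
  ],
)

```text
time: 6.72
tool_pos: [0.4655, 0.0512, 0.2348]
tool_rot: [0.002, -0.706, -0.003, 0.709]
contact_force: [-6.1, 9.9, 0.3]
gripper_width: 0.002
```

Request:
drive_tool(
  series=[
    {"x":0,"y":0.09,"z":-0.08,"ax":0,"ay":0,"az":0},
    {"x":0,"y":0.18,"z":-0.17,"ax":0,"ay":0,"az":0},
    {"x":0,"y":0.25,"z":-0.27,"ax":0,"ay":0,"az":0},
    {"x":0,"y":0.32,"z":-0.37,"ax":0,"ay":0,"az":0},
    {"x":0,"y":0.38,"z":-0.47,"ax":0,"ay":0,"az":0},
  ],
)

```text
time: 7.13
tool_pos: [0.4761, 0.0409, 0.2337]
tool_rot: [0.001, -0.704, -0.002, 0.71]
contact_force: [-8.2, 6.9, 0.1]
gripper_width: -0.001
```

Request:
drive_tool(
  series=[
    {"x":0,"y":0.05,"z":-0.11,"ax":0,"ay":0,"az":0},
    {"x":0,"y":0.09,"z":-0.23,"ax":0,"ay":0,"az":0},
    {"x":0,"y":0.12,"z":-0.35,"ax":0,"ay":0,"az":0},
    {"x":0,"y":0.13,"z":-0.47,"ax":0,"ay":0,"az":0},
    {"x":0,"y":0.14,"z":-0.59,"ax":0,"ay":0,"az":0},
  ],
)

```text
time: 7.55
tool_pos: [0.4901, 0.0364, 0.234]
tool_rot: [0.0, -0.703, -0.001, 0.711]
contact_force: [-12.9, 2.1, 2.9]
gripper_width: 0.0
```

Request:
drive_tool(
  series=[
    {"x":0,"y":0,"z":-0.12,"ax":0,"ay":0,"az":0},
    {"x":0,"y":-0.02,"z":-0.24,"ax":0,"ay":0,"az":0},
    {"x":0,"y":-0.04,"z":-0.36,"ax":0,"ay":0,"az":0},
    {"x":0,"y":-0.08,"z":-0.48,"ax":0,"ay":0,"az":0},
    {"x":0,"y":-0.12,"z":-0.59,"ax":0,"ay":0,"az":0},
  ],
)

```text
time: 7.97
tool_pos: [0.5046, 0.0376, 0.2338]
tool_rot: [-0.001, -0.703, 0.001, 0.711]
contact_force: [-14.1, -3.1, 2.5]
gripper_width: 0.002
```

Request:
drive_tool(
  series=[
    {"x":0,"y":-0.05,"z":-0.11,"ax":0,"ay":0,"az":0},
    {"x":0,"y":-0.12,"z":-0.21,"ax":0,"ay":0,"az":0},
    {"x":0,"y":-0.19,"z":-0.31,"ax":0,"ay":0,"az":0},
    {"x":0,"y":-0.27,"z":-0.4,"ax":0,"ay":0,"az":0},
    {"x":0,"y":-0.36,"z":-0.49,"ax":0,"ay":0,"az":0},
  ],
)

```text
time: 8.38
tool_pos: [0.5181, 0.0454, 0.2342]
tool_rot: [-0.001, -0.704, 0.002, 0.71]
contact_force: [-7.7, -7.3, 0.9]
gripper_width: 0.003
```

Request:
drive_tool(
  series=[
    {"x":0,"y":-0.1,"z":-0.08,"ax":0,"ay":0,"az":0},
    {"x":0,"y":-0.2,"z":-0.14,"ax":0,"ay":0,"az":0},
    {"x":0,"y":-0.3,"z":-0.2,"ax":0,"ay":0,"az":0},
    {"x":0,"y":-0.42,"z":-0.25,"ax":0,"ay":0,"az":0},
    {"x":0,"y":-0.53,"z":-0.29,"ax":0,"ay":0,"az":0},
  ],
)

```text
time: 8.8
tool_pos: [0.5261, 0.0572, 0.2341]
tool_rot: [-0.003, -0.705, 0.003, 0.709]
contact_force: [-4.8, -11.6, -1.3]
gripper_width: -0.004
```

Request:
drive_tool(
  series=[
    {"x":0,"y":-0.12,"z":-0.03,"ax":0,"ay":0,"az":0},
    {"x":0,"y":-0.24,"z":-0.05,"ax":0,"ay":0,"az":0},
    {"x":0,"y":-0.36,"z":-0.05,"ax":0,"ay":0,"az":0},
    {"x":0,"y":-0.48,"z":-0.05,"ax":0,"ay":0,"az":0},
    {"x":0,"y":-0.6,"z":-0.04,"ax":0,"ay":0,"az":0},
  ],
)

```text
time: 9.22
tool_pos: [0.5286, 0.0723, 0.2345]
tool_rot: [-0.002, -0.707, 0.003, 0.708]
contact_force: [0.6, -10.3, -1.7]
gripper_width: 0.002
```

Request:
drive_tool(
  series=[
    {"x":0,"y":-0.12,"z":0.02,"ax":0,"ay":0,"az":0},
    {"x":0,"y":-0.24,"z":0.06,"ax":0,"ay":0,"az":0},
    {"x":0,"y":-0.35,"z":0.1,"ax":0,"ay":0,"az":0},
    {"x":0,"y":-0.46,"z":0.16,"ax":0,"ay":0,"az":0},
    {"x":0,"y":-0.56,"z":0.22,"ax":0,"ay":0,"az":0},
  ],
)

```text
time: 9.63
tool_pos: [0.5243, 0.0868, 0.2352]
tool_rot: [0.002, 0.708, -0.003, -0.706]
contact_force: [4.6, -9.9, -2.4]
gripper_width: -0.003
```

Request:
drive_tool(
  series=[
    {"x":0,"y":-0.1,"z":0.07,"ax":0,"ay":0,"az":0},
    {"x":0,"y":-0.19,"z":0.15,"ax":0,"ay":0,"az":0},
    {"x":0,"y":-0.27,"z":0.24,"ax":0,"ay":0,"az":0},
    {"x":0,"y":-0.35,"z":0.34,"ax":0,"ay":0,"az":0},
    {"x":0,"y":-0.42,"z":0.44,"ax":0,"ay":0,"az":0},
  ],
)

```text
time: 10.05
tool_pos: [0.5143, 0.0979, 0.2355]
tool_rot: [0.001, 0.709, -0.002, -0.705]
contact_force: [9.1, -6.3, -2.2]
gripper_width: -0.004
```

Request:
drive_tool(
  series=[
    {"x":0,"y":-0.06,"z":0.11,"ax":0,"ay":0,"az":0},
    {"x":0,"y":-0.11,"z":0.22,"ax":0,"ay":0,"az":0},
    {"x":0,"y":-0.15,"z":0.34,"ax":0,"ay":0,"az":0},
    {"x":0,"y":-0.17,"z":0.45,"ax":0,"ay":0,"az":0},
    {"x":0,"y":-0.19,"z":0.57,"ax":0,"ay":0,"az":0},
  ],
)

```text
time: 10.47
tool_pos: [0.5017, 0.1035, 0.2368]
tool_rot: [0.001, 0.711, -0.001, -0.703]
contact_force: [12.6, -4.7, -2.0]
gripper_width: -0.004
```

Request:
drive_tool(
  series=[
    {"x":0,"y":-0.01,"z":0.12,"ax":0,"ay":0,"az":0},
    {"x":0,"y":0,"z":0.24,"ax":0,"ay":0,"az":0},
    {"x":0,"y":0.01,"z":0.37,"ax":0,"ay":0,"az":0},
    {"x":0,"y":0.03,"z":0.49,"ax":0,"ay":0,"az":0},
    {"x":0,"y":0.07,"z":0.6,"ax":0,"ay":0,"az":0},
  ],
)

```text
time: 10.88
tool_pos: [0.4877, 0.1036, 0.2379]
tool_rot: [-0.001, 0.712, 0.001, -0.702]
contact_force: [15.6, 2.5, -0.1]
gripper_width: -0.003
```

Request:
drive_tool(
  series=[
    {"x":0,"y":0.04,"z":0.11,"ax":0,"ay":0,"az":0},
    {"x":0,"y":0.1,"z":0.22,"ax":0,"ay":0,"az":0},
    {"x":0,"y":0.16,"z":0.33,"ax":0,"ay":0,"az":0},
    {"x":0,"y":0.24,"z":0.43,"ax":0,"ay":0,"az":0},
    {"x":0,"y":0.32,"z":0.52,"ax":0,"ay":0,"az":0},
  ],
)

```text
time: 11.3
tool_pos: [0.4735, 0.097, 0.2382]
tool_rot: [-0.002, 0.711, 0.002, -0.703]
contact_force: [9.0, 7.9, 1.6]
gripper_width: 0.0
```

Request:
drive_tool(
  series=[
    {"x":0,"y":0.09,"z":0.08,"ax":0,"ay":0,"az":0},
    {"x":0,"y":0.18,"z":0.16,"ax":0,"ay":0,"az":0},
    {"x":0,"y":0.29,"z":0.23,"ax":0,"ay":0,"az":0},
    {"x":0,"y":0.39,"z":0.29,"ax":0,"ay":0,"az":0},
    {"x":0,"y":0.51,"z":0.33,"ax":0,"ay":0,"az":0},
  ],
)

```text
time: 11.72
tool_pos: [0.4643, 0.0858, 0.2376]
tool_rot: [-0.003, 0.71, 0.004, -0.704]
contact_force: [4.9, 13.4, 1.4]
gripper_width: -0.001
```

Request:
drive_tool(
  series=[
    {"x":0,"y":0.12,"z":0.04,"ax":0,"ay":0,"az":0},
    {"x":0,"y":0.23,"z":0.07,"ax":0,"ay":0,"az":0},
    {"x":0,"y":0.36,"z":0.09,"ax":0,"ay":0,"az":0},
    {"x":0,"y":0.48,"z":0.09,"ax":0,"ay":0,"az":0},
    {"x":0,"y":0.6,"z":0.09,"ax":0,"ay":0,"az":0},
  ],
)

```text
time: 12.13
tool_pos: [0.4603, 0.0743, 0.2367]
tool_rot: [-0.005, 0.708, 0.008, -0.706]
contact_force: [2.0, 31.5, 3.0]
gripper_width: 0.001
```

```bash
python3 where.py; python3 circ.py 184 5 15 | sed 's/np.float64//g;s/[()]//g'
```

```text
12.1333 [0.4603 0.0743 0.2367] ang 174.1 r 0.0339 Ft -31.5 Fr 1.2 [ 2.  31.5  3. ]
184.0 -> 209.0 [0.12, -0.01, 0.24, -0.04, 0.36, -0.07, 0.47, -0.12, 0.58, -0.17]
209.0 -> 234.0 [0.1, -0.06, 0.2, -0.14, 0.29, -0.22, 0.38, -0.31, 0.45, -0.4]
234.0 -> 259.0 [0.07, -0.1, 0.13, -0.21, 0.17, -0.32, 0.21, -0.44, 0.24, -0.56]
259.0 -> 284.0 [0.02, -0.12, 0.03, -0.24, 0.02, -0.36, 0.01, -0.49, -0.02, -0.61]
284.0 -> 309.0 [-0.03, -0.12, -0.08, -0.23, -0.13, -0.34, -0.2, -0.44, -0.27, -0.54]
309.0 -> 334.0 [-0.08, -0.09, -0.17, -0.18, -0.27, -0.25, -0.37, -0.32, -0.47, -0.38]
334.0 -> 359.0 [-0.11, -0.05, -0.23, -0.09, -0.35, -0.12, -0.47, -0.13, -0.59, -0.14]
359.0 -> 24.0 [-0.12, 0.0, -0.24, 0.02, -0.36, 0.04, -0.48, 0.08, -0.59, 0.12]
24.0 -> 49.0 [-0.11, 0.05, -0.21, 0.12, -0.31, 0.19, -0.4, 0.27, -0.49, 0.36]
49.0 -> 74.0 [-0.08, 0.1, -0.14, 0.2, -0.2, 0.3, -0.25, 0.42, -0.29, 0.53]
74.0 -> 99.0 [-0.03, 0.12, -0.05, 0.24, -0.05, 0.36, -0.05, 0.48, -0.04, 0.6]
99.0 -> 124.0 [0.02, 0.12, 0.06, 0.24, 0.1, 0.35, 0.16, 0.46, 0.22, 0.56]
124.0 -> 149.0 [0.07, 0.1, 0.15, 0.19, 0.24, 0.27, 0.34, 0.35, 0.44, 0.42]
149.0 -> 174.0 [0.11, 0.06, 0.22, 0.11, 0.34, 0.15, 0.45, 0.17, 0.57, 0.19]
174.0 -> 199.0 [0.12, 0.01, 0.24, 0.0, 0.37, -0.01, 0.49, -0.03, 0.6, -0.07]
```

Force has doubled and the tool has stalled; I push a touch more to confirm that it is the stop.

Request:
drive_tool(
  series=[
    {"x":0,"y":0.06,"z":0,"ax":0,"ay":0,"az":0},
    {"x":0,"y":0.12,"z":-0.01,"ax":0,"ay":0,"az":0},
    {"x":0,"y":0.12,"z":-0.01,"ax":0,"ay":0,"az":0},
    {"x":0,"y":0.12,"z":-0.01,"ax":0,"ay":0,"az":0},
  ],
)

```text
time: 12.47
tool_pos: [0.4604, 0.0742, 0.2368]
tool_rot: [-0.007, 0.708, 0.011, -0.706]
contact_force: [1.8, 34.0, 2.6]
gripper_width: 0.001
```

```bash
python3 where.py; python3 - <<'E'
from h import *
for n in("scene","wrist","top"):
    f=cams.grab_frame(n);np.savez(n+"6.npz",**f)
    if n=="scene": cv2.imwrite("pics/s6.png",cv2.resize(f["img"][121:241,268:428],None,fx=5,fy=5))
    if n=="wrist": cv2.imwrite("pics/w6.png",f["img"])
E
```

```text
12.4667 [0.4604 0.0742 0.2368] ang 174.2 r 0.0338 Ft -34.0 Fr 1.6 [ 1.8 34.   2.6]
```

View pics/w6.png

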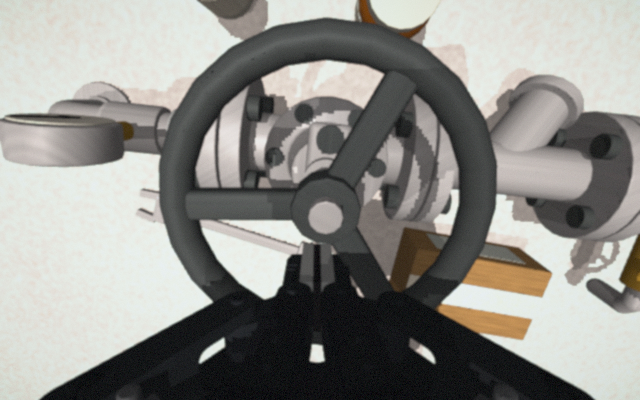

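View pics/s6.png

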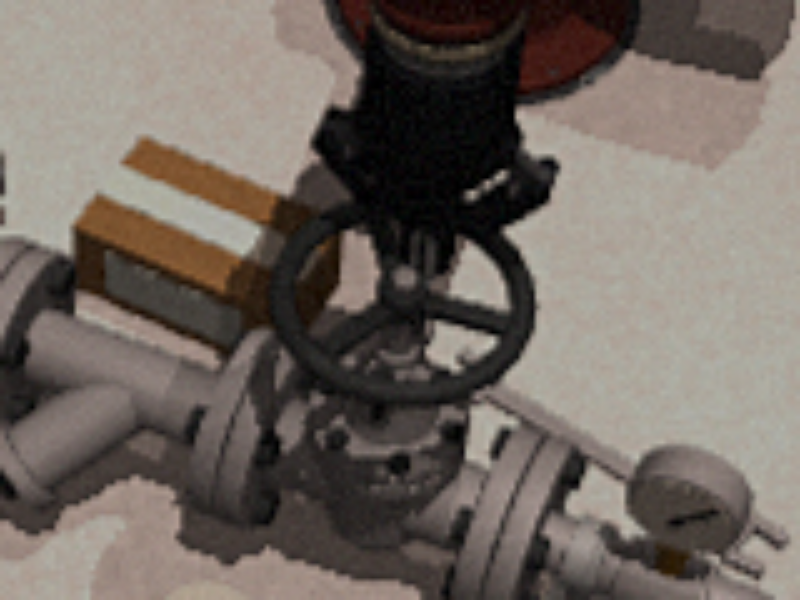

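```bash
python3 - <<'E'
from fit import *
for n in("wrist","scene","top"):
    f=dict(np.load(n+"6.npz"));print(n);c=fitring(f,[.494,.0708]);print(spokes(f,c),spokes(f,[.494,.0708]))
f=dict(np.load("wrist6.npz"))
for z in(.2545,):
    for a,b in(((200,204),(285,203)),((398,85),(345,175))):
        p,q=bp(f,*a,z),bp(f,*b,z);d=p-q;print(np.degrees(np.arctan2(d[1],d[0])))
E
ls -la *.npz | head -3; python3 - <<'E'
import cv2,numpy as np
f=np.load("top6.npz");cv2.imwrite("pics/t6.png",cv2.resize(f["img"][148:268,207:367],None,fx=4,fy=4))
E
```

```text
wrist
ring [0.4931 0.0698] rms 0.0027
(np.float64(84.0), np.float64(-138.8)) (np.float64(85.5), np.float64(-139.9))
scene
ring [0.4927 0.0707] rms 0.0032
(np.float64(89.5), np.float64(-145.3)) (np.float64(90.0), np.float64(-145.2))
top
ring [0.4928 0.0701] rms 0.0046
(np.float64(60.5), np.float64(-33.2)) (np.float64(59.0), np.float64(-34.9))
91.43200191748721
-28.463513073264288
-rw-r--r-- 1 agent agent 768974 Dec  7 06:08 scene6.npz
-rw-r--r-- 1 agent agent 768974 Dec  7 06:08 top6.npz
-rw-r--r-- 1 agent agent 768974 Dec  7 06:01 w1.npz
```

View pics/t6.png

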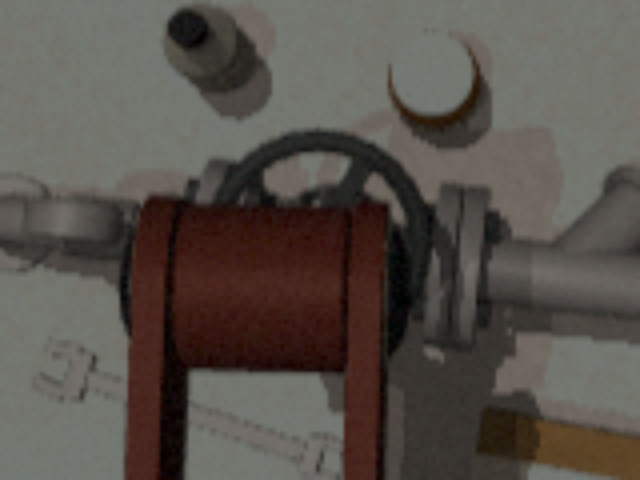

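```bash
python3 - <<'E'
from circ import *
f=lambda L:[(float(o["y"]),float(o["z"])) for o in L]
print(f(rows(189,-12,start=[.4593,.0654])));print(f(rows(129,-10)));print(f(rows(79,-8)))
E
```

```text
[(-0.29, 0.01), (-0.58, -0.04), (-0.85, -0.14), (-1.1, -0.3), (-1.3, -0.51)]
[(-0.14, -0.2), (-0.24, -0.43), (-0.29, -0.66), (-0.31, -0.91), (-0.29, -1.15)]
[(0.05, -0.19), (0.13, -0.37), (0.23, -0.54), (0.35, -0.69), (0.49, -0.82)]
```

Request:
drive_tool(
  series=[
    {"x":0,"y":-0.29,"z":0.01,"ax":0,"ay":0,"az":0},
    {"x":0,"y":-0.58,"z":-0.04,"ax":0,"ay":0,"az":0},
    {"x":0,"y":-0.85,"z":-0.14,"ax":0,"ay":0,"az":0},
    {"x":0,"y":-1.1,"z":-0.3,"ax":0,"ay":0,"az":0},
    {"x":0,"y":-1.3,"z":-0.51,"ax":0,"ay":0,"az":0},
  ],
)

```text
time: 13.03
tool_pos: [0.4726, 0.0975, 0.2352]
tool_rot: [-0.0, -0.707, 0.0, 0.707]
contact_force: [-0.5, 0.4, -1.7]
gripper_width: 0.005
```

```bash
python3 where.py
```

```text
13.0333 [0.4726 0.0975 0.2352] ang 128.7 r 0.0342 Ft 0.1 Fr 0.6 [-0.5  0.4 -1.7]
```

Request:
drive_tool(
  series=[
    {"x":0,"y":-0.14,"z":-0.2,"ax":0,"ay":0,"az":0},
    {"x":0,"y":-0.24,"z":-0.43,"ax":0,"ay":0,"az":0},
    {"x":0,"y":-0.29,"z":-0.66,"ax":0,"ay":0,"az":0},
    {"x":0,"y":-0.31,"z":-0.91,"ax":0,"ay":0,"az":0},
    {"x":0,"y":-0.29,"z":-1.15,"ax":0,"ay":0,"az":0},
  ],
)

```text
time: 13.45
tool_pos: [0.4975, 0.1046, 0.234]
tool_rot: [0.0, -0.702, 0.0, 0.712]
contact_force: [-15.8, 2.3, 4.5]
gripper_width: 0.003
```

```bash
python3 where.py
```

```text
13.45 [0.4975 0.1046 0.234 ] ang 84.1 r 0.034 Ft 15.9 Fr 0.7 [-15.8   2.3   4.5]
```

Request:
drive_tool(
  series=[
    {"x":0,"y":0.05,"z":-0.19,"ax":0,"ay":0,"az":0},
    {"x":0,"y":0.13,"z":-0.37,"ax":0,"ay":0,"az":0},
    {"x":0,"y":0.23,"z":-0.54,"ax":0,"ay":0,"az":0},
    {"x":0,"y":0.35,"z":-0.69,"ax":0,"ay":0,"az":0},
    {"x":0,"y":0.49,"z":-0.82,"ax":0,"ay":0,"az":0},
  ],
)

```text
time: 13.87
tool_pos: [0.5196, 0.0943, 0.234]
tool_rot: [0.001, -0.704, -0.002, 0.71]
contact_force: [-6.6, 8.1, 1.7]
gripper_width: -0.003
```

```bash
python3 where.py; python3 - <<'E'
from h import *
f=cams.grab_frame("wrist");np.savez("wrist7.npz",**f)
cv2.imwrite("pics/w7.png",f["img"])
E
```

```text
13.8667 [0.5196 0.0943 0.234 ] ang 42.6 r 0.0347 Ft 10.4 Fr 0.6 [-6.6  8.1  1.7]
```

View pics/w7.png

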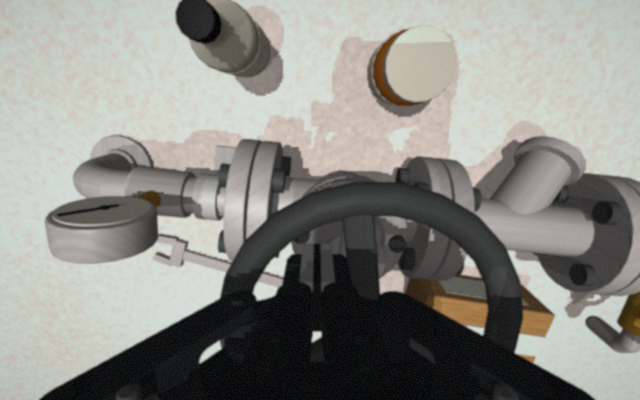

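```bash
python3 - <<'E'
from h import *
f=dict(np.load("wrist7.npz"));im=f["img"][170:320,260:420];cv2.imwrite("pics/w7c.png",cv2.resize(cv2.convertScaleAbs(im,alpha=1.6,beta=20),None,fx=4.5,fy=4,interpolation=2))
C=[.494,.0708]
for a in(-10,0,10,20):
    print(a,[pr(f,[C[0]+r*np.cos(np.radians(a)),C[1]+r*np.sin(np.radians(a)),.2545]).round(0) for r in(.025,.055)])
E
```

```text
-10 [array([379., 284.]), array([397., 220.])]
0 [array([369., 283.]), array([373., 218.])]
10 [array([359., 284.]), array([349., 220.])]
20 [array([350., 286.]), array([326., 226.])]
```

View pics/w7c.png

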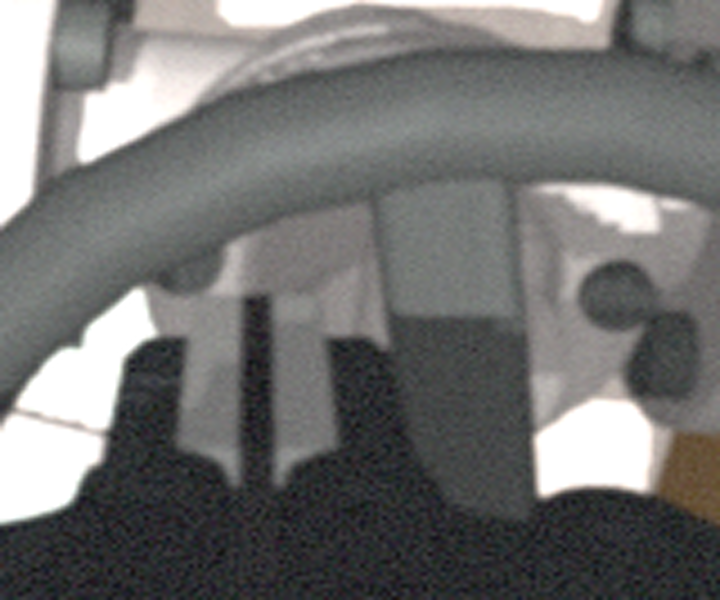

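```bash
python3 - <<'E'
from circ import *
p0=P(39)
for a in(36.5,34,39,45,50): d=(P(a)-p0)/.025;print(a,(-d[1]).round(2),(-d[0]).round(2))
E
```

```text
36.5 0.05 -0.04
34 0.1 -0.07
39 -0.0 -0.0
45 -0.11 0.1
50 -0.19 0.19
```

Request:
drive_tool(
  series=[
    {"x":0,"y":0.05,"z":-0.04,"ax":0,"ay":0,"az":0},
    {"x":0,"y":0.1,"z":-0.07,"ax":0,"ay":0,"az":0},
    {"x":0,"y":0.1,"z":-0.07,"ax":0,"ay":0,"az":0},
    {"x":0,"y":-0.05,"z":0.05,"ax":0,"ay":0,"az":0},
    {"x":0,"y":-0.19,"z":0.19,"ax":0,"ay":0,"az":0},
  ],
)

```text
time: 14.33
tool_pos: [0.517, 0.0969, 0.235]
tool_rot: [-0.0, -0.707, 0.0, 0.707]
contact_force: [0.1, 0.1, 0.4]
gripper_width: 0.005
```

Request:
drive_tool(
  series=[
    {"x":0,"y":0,"z":0,"ax":0,"ay":0,"az":0},
    {"x":-0.6,"y":0,"z":0,"ax":0,"ay":0,"az":0},
    {"x":-1.2,"y":0,"z":0,"ax":0,"ay":0,"az":0},
    {"x":-2.2,"y":0,"z":0,"ax":0,"ay":0,"az":0},
    {"x":-3.4,"y":0,"z":0,"ax":0,"ay":0,"az":0},
  ],
)

```text
time: 14.75
tool_pos: [0.516, 0.0968, 0.3193]
tool_rot: [-0.0, -0.706, 0.0, 0.708]
contact_force: [-0.1, 0.5, 0.6]
gripper_width: 0.0
```

Request:
drive_tool(
  series=[
    {"x":-1,"y":1,"z":1.2,"ax":0,"ay":0,"az":0},
    {"x":-2,"y":2,"z":2.4,"ax":0,"ay":0,"az":0},
    {"x":-3,"y":3,"z":3.2,"ax":0,"ay":0,"az":0},
    {"x":-3,"y":4.2,"z":3.2,"ax":0,"ay":0,"az":0},
    {"x":-3,"y":5,"z":3.2,"ax":0,"ay":0,"az":0},
  ],
)

```text
time: 15.17
tool_pos: [0.4364, -0.0302, 0.3996]
tool_rot: [0.001, 0.71, -0.002, -0.704]
contact_force: [1.3, 0.7, -0.4]
gripper_width: 0.0
```

Request:
drive_tool(
  series=[
    {"x":0,"y":0,"z":0,"ax":0,"ay":0,"az":0},
    {"x":0,"y":0,"z":0,"ax":0,"ay":0,"az":0},
    {"x":0,"y":0,"z":0,"ax":0,"ay":0,"az":0},
  ],
)

```text
time: 15.42
tool_pos: [0.4368, -0.0277, 0.395]
tool_rot: [0.0, -0.707, -0.0, 0.707]
contact_force: [-0.3, 0.8, -0.7]
gripper_width: 0.002
```

```bash
python3 - <<'E'
from fit import *
print(sensors.state()["tool_pos"])
f=cams.grab_frame("wrist");g=cams.grab_frame("scene");t=cams.grab_frame("top")
for x in(f,g,t): c=fitring(x,[.494,.0708]);print(spokes(x,c))
cv2.imwrite("pics/w8.png",f["img"]);cv2.imwrite("pics/s8.png",g["img"]);cv2.imwrite("pics/t8.png",t["img"])
np.savez("w8.npz",**f)
for nm,p in dict(b=(254,154,.15),j=(316,163,.085),).items(): pass
E
```

```text
[ 0.43679056 -0.02765008  0.39499122]
ring [0.4937 0.07  ] rms 0.0005
(np.float64(5.5), np.float64(-128.2))
ring [0.493  0.0701] rms 0.002
(np.float64(3.5), np.float64(-240.1))
ring [0.4935 0.0692] rms 0.0031
(np.float64(5.0), np.float64(-22.9))
```

View pics/w8.png

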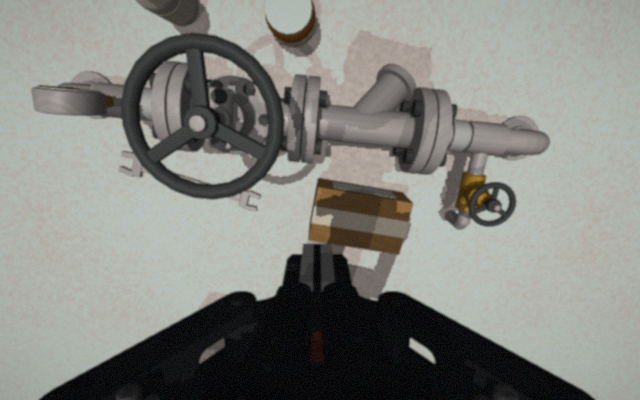

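View pics/s8.png

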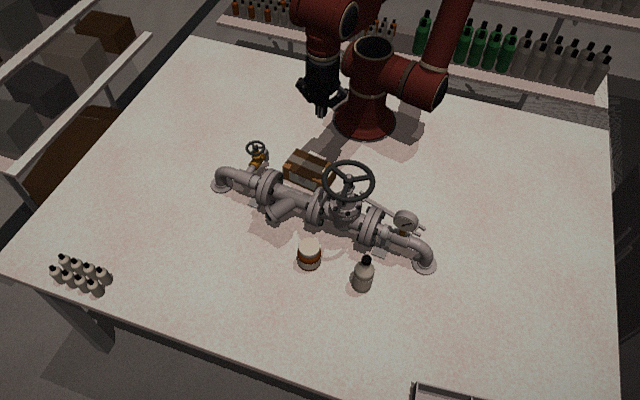

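```bash
python3 - <<'E'
from plant import sensors,workorder
import numpy as np
s=sensors.state();print(s["time"],s["contact_force"],np.abs(s["joint_vel"]).max())
print(workorder.job_done())
E
```

```text
15.5667 [0.48576264 1.09070092 0.72692241] 0.0015298217460067952
the job is handed in; nothing more can be done
None
```

I opened the big gate valve to its stop, backed it off about a quarter turn, lifted the hand clear and handed the job in at about 15.6 s.

**How I turned it:** I put the shut fingers into an opening of the wheel and carried them round anticlockwise, about 1.2 turns.

**At the stop:** The tangential force rose from about 10–16 N to 31.5 N. I pushed a further 3 mm; the force went to 34 N and the tool did not move. I held it there for more than 0.3 s.

**Back-off:** The spoke stood at about 91° at the stop. After backing off, the three cameras put it at 3.5°, 5.0° and 5.5°. That is roughly 86° clockwise, inside the 90° ± 20° allowed.

**Last checks:**
- The arm was still, the contact force was about zero, and the tool stood about 0.4 m above the bench, away from the wheel.
- In the scene picture the bottle, jar, carton and drain valve look as they did at the start. I judged this by eye and did not measure their positions.
- The spanner I saw in the last wrist picture, also unmeasured; the arm never went near it.

**Disagreements:** At the stop the cameras did not agree on the spoke angle, because the gripper hid part of the wheel. My own reading of the wrist picture gave 91° and the scene fit gave 90°. The automatic wrist fit gave about 85°, and the top view was unusable. Even with 85° the back-off stays inside the allowed range.

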